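# Probe a glued joint and hold the probe in its guide bush

### The job

Take the blue-handled probe out of its wooden stand and, keeping it upright, pass its tip slowly (about 4 cm per second) along the joint of the glued panel from the red mark to the green mark, about 1 cm above the wood. Then raise it and lower it through the brass guide bush, touching neither the bush nor the wood, until its tip is about half-way between the guide plate and the wood. Finish there, still holding the probe upright, still and centred in the bush for the reading, with the tumbler, sanding block and glue jar left where they were.

Things in the scene. Friction and masses are not known exactly. Their poses are not given: they have to be found in the camera images.
- probe_grip (a point): Centre of the probe's blue plastic handle, an upright cylinder of diameter 24 mm, 80 mm long, with two white bands; this point is on its axis, 40 mm from either end. z points up along the probe. The loose probe stands upright in its stand with the underside of the handle resting on the stand's top, so this point starts 132 mm above the table.
- probe_tip (a point): Lower end of the probe's steel rod, on its axis, 130 mm below probe_grip; z points up along the probe.
- probe: The whole loose probe, 170 mm long, about 150 g: a bare steel rod of diameter 10 mm, 90 mm long, below the blue handle. Origin at the rod's lower end (same as probe_tip), z up along its axis.
- stand: Fixed dark wooden stand block, 60 x 60 mm and 92 mm high, with a vertical 14 mm hole through its centre in which the probe's rod hangs. Origin at the centre of its underside on the table. To free the probe its rod must rise straight up by at least 92 mm.
- panel: Fixed panel of two boards glued together, flat on the table: 200 mm along its x, 320 mm along its y, 18 mm thick. Origin at the centre of its underside, z up. The joint, a dark line on its top, runs along its y axis at x = 0. Red mark at y = -130 mm, green mark at y = +30 mm; the guide stands further on, near the +y end.
- seam_start (a point): Point on the joint at the red mark (a short red bar either side of the dark line), on the top face of the panel.
- seam_a (a point): Point on the joint, on the top face, 40 mm from the red mark towards the green one.
- seam_mid (a point): Point on the joint, on the top face, half-way between the red and the green mark (80 mm from each).
- seam_b (a point): Point on the joint, on the top face, 120 mm from the red mark, 40 mm before the green one.
- seam_end (a point): Point on the joint at the green mark (a short green bar either side of the dark line), on the top face of the panel.
- guide: Fixed guide bridge on the panel: aluminium plate 110 x 64 mm (panel's x by y), 16 mm thick, on four 10 mm posts at its corners, its underside 40 mm above the wood. A vertical 24 mm bore passes through the plate and a brass bush (outer diameter 33 mm) standing 8 mm above it. Origin on the wood under the bore's axis, z up.
- bush_mouth (a point): Centre of the upper mouth of the brass bush, on the bore's axis, 64 mm above the panel's top face (82 mm above the table).
- tumbler: Bystander: loose steel tumbler with a red band and lid, diameter 73 mm, 150 mm high; origin at the centre of its underside. It and the stand are on either side of the panel, either way round.
- sanding_block: Bystander: loose cork sanding block 50 x 90 x 28 mm high, between the robot and the panel; origin at the centre of its underside.
- glue_jar: Bystander: loose white jar with a yellow cap, diameter 56 mm, 75 mm high, to the far left of the panel; origin at the centre of its underside.
Things that resemble listed ones, but are neither listed nor needed, are in the scene too. What is shaped like the probe but orange is not meant.

How it is judged:
By the outcome, as a careful person would: the job done as asked, in the order asked, and still so for the second after the job is handed in, while the arm keeps its last pose, push and grip.
It also fails if it takes over 64 s, if anything falls off the work surface, if the arm or the gripper's body presses on something with over 40 N, if the wrist force passes 120 N, or if a joint passes its speed limit or range.

### The arm

A 6-joint arm with a two-finger parallel gripper is mounted at the origin on the work surface. World frame = base frame: x ahead of the robot, y to its left, z up, the work surface at z = 0. Lengths are in mm, angles in rad, forces in N, time in s.
With the tool pointing down it reaches from about 275 to 825 mm from the base axis. Payload 4.9 kg.
Tool frame: the origin (TCP) lies at the very end of the fingers, on their centre line; the grasp point (between the pads) lies 19 mm behind it; z points along the fingers, y is the direction in which the jaws open and shut (so a half turn about z gives the same grasp; the last joint's range is limited). The gripper opens to 85 mm and grips with 20 to 120 N. Pads are 22 mm wide; open, the fingers measure 114 mm over their backs; the gripper's body (76 mm by 85 mm) begins 54 mm behind the grasp point. The pads swing forward as they close: fully open they stand 13 mm farther back than shut.
Start: joints at [1.009, 0.326, -0.193, 1.052, 0, 1.437], TCP at [228.175, 500.454, 231.281] pointing down, gripper open.
Joint ranges: [-2.65, 2.65], [-0.97, 1.79], [-1.3, 1.35], [-1.93, 2.1], [-1.47, 1.37], [-3.14, 3.14]. Speed limits (rad/s): [2.57, 2.57, 3.14, 3.14, 3.14, 3.14].

### API

Orientations are given as [roll, pitch, yaw] about the fixed x, y, z axes, in that order (R = Rz(yaw) Ry(pitch) Rx(roll)).
In Python, from bench import bot, solve_ik, imaging gives the robot as it stands. Calls block until the motion is done:
- bot.move_ptp(position, orientation): joint-space move of the TCP to a pose.
- bot.movel(position, rot=None, max_speed=150, threshold=None): straight line of the TCP; rot=None keeps the orientation; max_speed is the mean speed in mm/s. With threshold (N) it stops when the force on the tool has changed by that much, and returns True; else False.
- bot.move_j(angles): joint-space move.
- bot.grip(opening, effort=None): opening from 0.0 (shut) to 1.0 (fully open); effort is the grip in N (None keeps the last); returns when the fingers have stopped.
- bot.dwell(seconds).
- solve_ik(position, orientation): joint angles nearest the present ones, or None.
- bot.get_state(): the state.
- imaging.capture(name): name is "scene" or "top"; returns the picture (400x640x3 uint8, blue, green, red); there is no depth.
- imaging.camera_model(name): a dict with "K" (3x3 intrinsics, pixels), "position" and "rotation" of the camera in the world. Camera axes: x right, y up, looking along -z (the intrinsics and any distortion apply to the point x, -y, -z); pixel columns grow to the right and rows downward; lengths in mm; the calibration is good to about 2 mm. A picture is of the moment at which its call begins. camera_model takes no time and is no camera call.
A pose or a line that the arm cannot do raises bot.IKError and nothing moves.
- bot.sign_off(): hands the job in, once; it reports no verdict.
The state is a dict: "t": time; "qpos": joint angles; "joint_velocities": joint speeds; "effort": joint torques, N m; "tcp_pos": TCP position; "orientation": TCP orientation; "contact_force": force on the tool from outside, world axes, zero at the start; "wrist_torque": the same for the moment, N m; "opening": opening from 0.0 (shut) to 1.0 (fully open).
Only numpy, scipy, OpenCV 4.12 (cv2) and the standard library are available. Lean on these libraries where they do the work, as an engineer would, in place of code of your own. Each camera call takes 0.05 s, during which the arm holds its last target.

## Working session

There is one attempt and no reset: what is moved stays moved. The work goes in short steps, each a Python script; the robot and the scene stay as the last script left them, time stands still between calls to the robot, and variables do not carry over. Pictures are saved under pics/ and viewed, and the job is handed in when it is done.

```bash
ls; mkdir -p pics; python3 - <<'E'
from bench import bot, imaging
import cv2
for n in("scene","top"):
    cv2.imwrite(f"pics/{n}0.png",imaging.capture(n)); m=imaging.camera_model(n); print(n,m)
print(bot.get_state())
E
```

```text
pics
scene {'K': array([[392.40988221,   0.        , 319.90865418],
       [  0.        , 392.40988221, 195.10711336],
       [  0.        ,   0.        ,   1.        ]]), 'position': array([950.0766055 , 606.72046111, 922.39301682]), 'rotation': array([0.72392395, 0.01215746, 2.51474955])}
top {'K': array([[364.90371304,   0.        , 317.19489004],
       [  0.        , 364.90371304, 204.33467497],
       [  0.        ,   0.        ,   1.        ]]), 'position': array([ 464.55190499,   -8.42795918, 1098.06053436]), 'rotation': array([ 0.06525369,  0.01981602, -1.59493443])}
{'t': 0.1, 'qpos': array([ 1.00882101e+00,  3.26854958e-01, -1.93451817e-01,  1.05203601e+00,
       -5.64260975e-06,  1.43661527e+00]), 'joint_velocities': array([-0.00093038, -0.0016962 ,  0.00228522, -0.00307839, -0.00183518,
       -0.00078644]), 'effort': array([ 8.71159191e-04, -4.44238830e+01,  2.63039035e+01,  7.87517783e-03,
       -1.25290367e-04,  1.59893517e-06]), 'tcp_pos': array([227.8791996 , 500.0023337 , 230.60039239]), 'orientation': array([-3.14005934e+00, -2.01291631e-04,  2.71379824e+00]), 'contact_force': array([ 0.2676836 ,  0.36271308, -0.63150312]), 'wrist_torque': array([-0.00546459, -0.01529542,  0.02767837]), 'opening': 0.9999043134150047}
```

View pics/scene0.png

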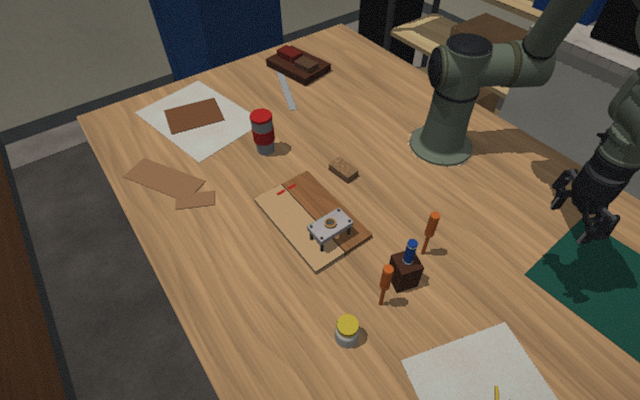

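View pics/top0.png

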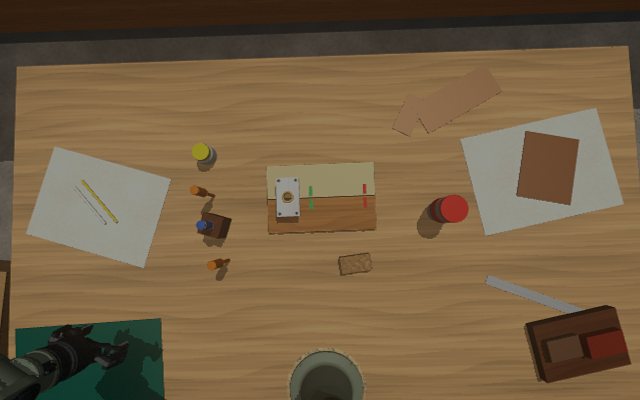

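```bash
cat > h.py <<'E'
import numpy as np, cv2
from bench import bot, imaging, solve_ik
from scipy.spatial.transform import Rotation as Ro
M={n:imaging.camera_model(n) for n in("scene","top")}
def Rm(n): return Ro.from_euler('xyz',M[n]['rotation']).as_matrix()
def ray(n,p):
    K=M[n]['K']; d=np.array([(p[0]-K[0,2])/K[0,0],-(p[1]-K[1,2])/K[1,1],-1.]); d=Rm(n)@d
    return M[n]['position'],d/np.linalg.norm(d)
def plane(n,p,z):
    o,d=ray(n,p); return o+d*(z-o[2])/d[2]
def proj(n,P):
    c=Rm(n).T@(np.asarray(P,float)-M[n]['position']); K=M[n]['K']
    return np.array([K[0,2]-K[0,0]*c[0]/c[2],K[1,2]+K[1,1]*c[1]/c[2]])
def tri(p,q):
    o,d=ray('scene',p);o2,e=ray('top',q)
    A=np.stack([d,-e],1);s=np.linalg.lstsq(A,o2-o,rcond=None)[0]
    a=o+d*s[0];b=o2+e*s[1];return (a+b)/2,np.linalg.norm(a-b)
E
python3 - <<'E'
from h import *
print({n:m.keys() for n,m in M.items()})
for n in M: print(n,proj(n,[0,0,0]),proj(n,[228,500,231]))
for n,b in (("scene",(370,205,130,110)),("top",(180,150,120,130)),("scene",(250,165,125,110)),("top",(260,150,125,90))):
    x,y,w,h=b; im=cv2.imread(f"pics/{n}0.png")[y:y+h,x:x+w]
    cv2.imwrite(f"pics/z_{n}_{x}.png",cv2.resize(im,None,fx=5,fy=5,interpolation=cv2.INTER_CUBIC))
E
python3 -c "
import cv2,numpy as np
def p(a):
    i=cv2.imread(a);return cv2.resize(i,(400,int(i.shape[0]*400/i.shape[1])))
fs=['pics/z_scene_370.png','pics/z_top_180.png','pics/z_scene_250.png','pics/z_top_260.png']
I=[cv2.copyMakeBorder(p(f),0,440-p(f).shape[0],0,0,0) if p(f).shape[0]<440 else p(f)[:440] for f in fs]
cv2.imwrite('pics/ma.png',np.hstack(I[:2]));cv2.imwrite('pics/mb.png',np.hstack(I[2:]))"
```

```text
{'scene': dict_keys(['K', 'position', 'rotation']), 'top': dict_keys(['K', 'position', 'rotation'])}
scene [440.52567182 144.52161075] [564.56277923 228.12203893]
top [325.60323527 387.68985693] [110.9856948  334.10556033]
```

View pics/ma.png

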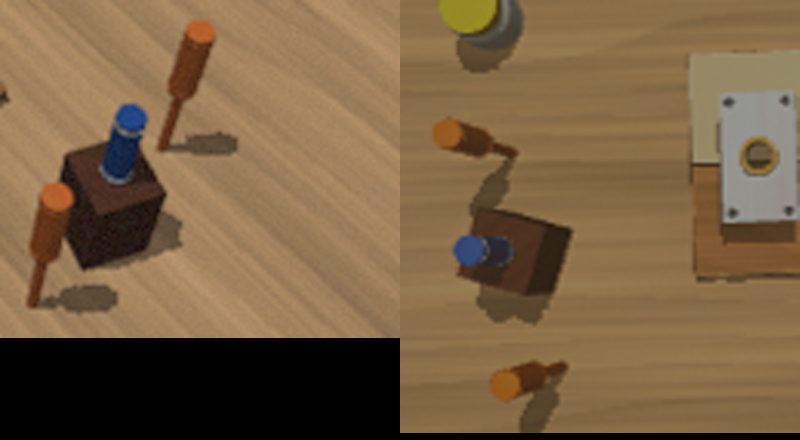

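View pics/mb.png

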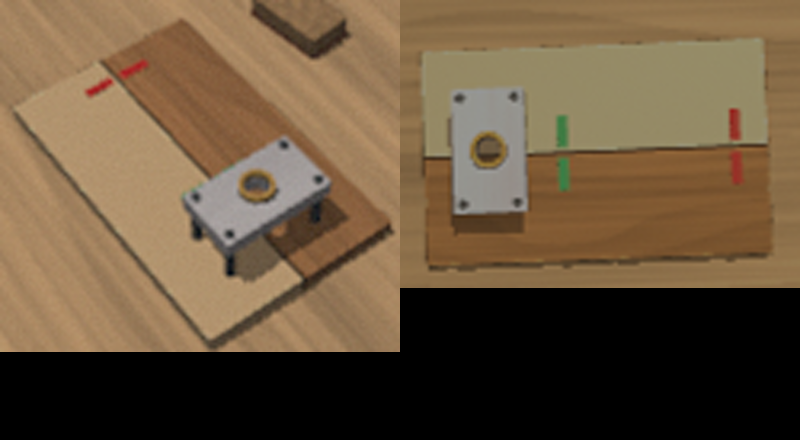

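```bash
python3 - <<'E'
from h import *
S=cv2.imread("pics/scene0.png");T=cv2.imread("pics/top0.png")
I={'scene':S,'top':T}
def comps(n,mask,amin=4):
    k,l,s,c=cv2.connectedComponentsWithStats(mask.astype('uint8'))
    return [(c[i].round(2),s[i]) for i in range(1,k) if s[i][4]>=amin]
box={'scene':(370,205,500,300),'top':(185,170,260,290)}
for n,im in I.items():
    hsv=cv2.cvtColor(im,cv2.COLOR_BGR2HSV); H,Sa,V=cv2.split(hsv)
    x0,y0,x1,y1=box[n]; R=np.zeros(H.shape,bool);R[y0:y1,x0:x1]=1
    b=R&(H>95)&(H<125)&(Sa>110)
    print(n,'blue',comps(n,b)); 
    vs=V[b]; print(sorted(vs)[::6])
    o=R&(H<14)&(Sa>180)&(V>160); print('orangecap',comps(n,o))
    w={'scene':(250,165,375,275),'top':(260,150,385,240)}[n]
    R[:]=0;R[w[1]:w[3],w[0]:w[2]]=1
    print('red',comps(n,R&((H<6)|(H>174))&(Sa>150)&(V>110),3)); print('green',comps(n,R&(H>50)&(H<85)&(Sa>80)))
    print('brass',comps(n,R&(H>12)&(H<28)&(Sa>140),3))
    g=R&(Sa<45)&(V>120); print('alu',comps(n,g,30))
E
```

```text
scene blue [(array([412.25, 242.94]), array([408, 239,   9,   9,  64], dtype=int32)), (array([408.72, 255.11]), array([404, 247,  12,  16, 122], dtype=int32))]
[np.uint8(53), np.uint8(59), np.uint8(61), np.uint8(62), np.uint8(63), np.uint8(63), np.uint8(64), np.uint8(66), np.uint8(67), np.uint8(67), np.uint8(68), np.uint8(69), np.uint8(69), np.uint8(70), np.uint8(70), np.uint8(71), np.uint8(72), np.uint8(72), np.uint8(73), np.uint8(74), np.uint8(76), np.uint8(105), np.uint8(118), np.uint8(124), np.uint8(128), np.uint8(130), np.uint8(132), np.uint8(132), np.uint8(133), np.uint8(133), np.uint8(134)]
orangecap [(array([434.87, 214.64]), array([431, 212,   9,   7,  45], dtype=int32)), (array([387.95, 268.44]), array([384, 265,   9,   8,  63], dtype=int32))]
red [(array([291.44, 185.89]), array([288, 184,   8,   5,  18], dtype=int32)), (array([280.38, 191.94]), array([277, 190,   8,   5,  16], dtype=int32))]
green []
brass [(array([307.44, 173.78]), array([306, 172,   5,   5,   9], dtype=int32)), (array([301.67, 174.67]), array([301, 174,   2,   2,   3], dtype=int32)), (array([295.2, 178.
[... 4255 characters left out ...]
2))]
[np.uint8(108), np.uint8(114), np.uint8(118), np.uint8(118), np.uint8(119), np.uint8(119), np.uint8(121), np.uint8(122), np.uint8(124)]
orangecap []
red [(array([363.96, 188.15]), array([363, 184,   3,   9,  26], dtype=int32)), (array([364.77, 202.45]), array([364, 198,   3,   9,  22], dtype=int32))]
green [(array([310.07, 190.21]), array([309, 186,   3,  10,  28], dtype=int32)), (array([310.71, 204.29]), array([310, 200,   3,   9,  21], dtype=int32))]
brass [(array([286.93, 196.83]), array([282, 191,  11,  11,  42], dtype=int32)), (array([325.63, 214.98]), array([ 267,  195,  109,   38, 3117], dtype=int32))]
alu [(array([287.39, 196.47]), array([276, 177,  24,  40, 735], dtype=int32))]
```

```bash
python3 - <<'E'
from h import *
f=lambda v:(np.round(v[0],1),round(v[1],2))
print('cap',f(tri((412.25,242.94),(200.32,224.64))),plane('scene',(412.25,242.94),172),plane('top',(200.32,224.64),172))
rs=(np.array([291.44,185.89])+[280.38,191.94])/2; rt=(np.array([363.96,188.15])+[364.77,202.45])/2
gt=(np.array([310.07,190.21])+[310.71,204.29])/2
print('red',f(tri(rs,rt)),plane('scene',rs,18),plane('top',rt,18)); print('green',plane('top',gt,18))
# fine views of bush
for n,c in (('scene',(330,224)),('top',(287,196))):
    im=cv2.imread(f"pics/{n}0.png"); x,y=c
    cv2.imwrite(f'pics/bush_{n}.png',cv2.resize(im[y-14:y+14,x-14:x+14],None,fx=14,fy=14,interpolation=cv2.INTER_NEAREST))
a=cv2.imread('pics/bush_scene.png');b=cv2.imread('pics/bush_top.png');cv2.imwrite('pics/bush.png',np.hstack([a,b]))
print('bush top',plane('top',(286.93,196.3),82))
r=plane('top',rt,18);g=plane('top',gt,18);d=(g-r)/np.linalg.norm(g-r);print('len',np.linalg.norm(g-r),'yaw',np.arctan2(d[1],d[0]))
print('guide line offset',plane('top',(286.93,196.5),82)-r, d)
E
```

```text
cap (array([481.7, 308.3, 169.3]), np.float64(1.19)) [483.8977286  309.04932309 172.        ] [481.19859948 307.78509458 172.        ]
red (array([ 559.8, -129.8,   19.1]), np.float64(2.35)) [ 560.17839066 -131.44395992   18.        ] [ 558.91135551 -129.17172128   18.        ]
green [557.24600155  30.97707152  18.        ]
bush top [556.11787518  94.27472729  82.        ]
len 160.157451399182 yaw 1.5811947437965916
guide line offset [ -3.35529562 223.45696695  64.        ] [-0.01039823  0.99994594  0.        ]
```

View pics/bush.png

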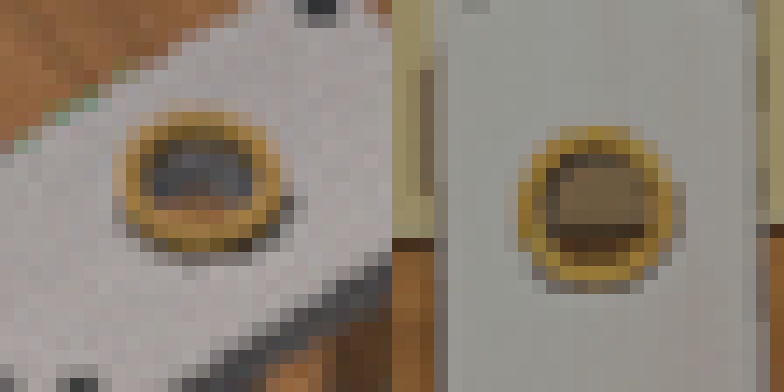

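```bash
python3 - <<'E'
from h import *
f=lambda v:(np.round(v[0],1),round(v[1],2))
T=cv2.imread("pics/top0.png");S=cv2.imread("pics/scene0.png")
Hs=cv2.cvtColor(T,cv2.COLOR_BGR2HSV)
m=(Hs[...,0]<14)&(Hs[...,1]>170)&(Hs[...,2]>125);m[:, :185]=0;m[:,240:]=0
k,l,s,c=cv2.connectedComponentsWithStats(m.astype('uint8'))
for i in range(1,k):
    if s[i][4]>8: print(c[i],s[i])
print('A',f(tri((387.95,268.44),(194.5,190))),'B',f(tri((434.87,214.64),(211.5,265.5))))
print('bush',f(tri((329.8,221.5),(287.1,196.2))),plane('scene',(329.8,221.5),82),plane('top',(287.1,196.2),82))
print('lid tumbler',plane('top',(454,209),150),'jar',plane('top',(200.5,152),75),'block',plane('top',(355,264),28))
# stand top from top view: corners
print([np.round(plane('top',p,92),1) for p in ((202,212.5),(222,217.5),(216,238),(196.5,232.5))])
E
python3 - <<'E'
import cv2
im=cv2.imread('pics/top0.png')[205:245,190:240];cv2.imwrite('pics/st.png',cv2.resize(im,None,fx=14,fy=14,interpolation=cv2.INTER_NEAREST))
E
```

```text
A (array([571.3, 324.1, 166.8]), np.float64(0.86)) B (array([377.2, 280.6, 168. ]), np.float64(0.92))
bush (array([556.9,  93.2,  83.4]), np.float64(1.55)) [556.81515082  91.82631229  82.        ] [556.38646071  93.79281252  82.        ]
lid tumbler [ 505.89305601 -344.14050613  150.        ] jar [690.05672278 339.7436537   75.        ] block [358.70581674 -94.43436797  28.        ]
[array([516.2, 330.3,  92. ]), array([500.9, 274.6,  92. ]), array([444.7, 291.6,  92. ]), array([461.2, 345.8,  92. ])]
```

View pics/st.png

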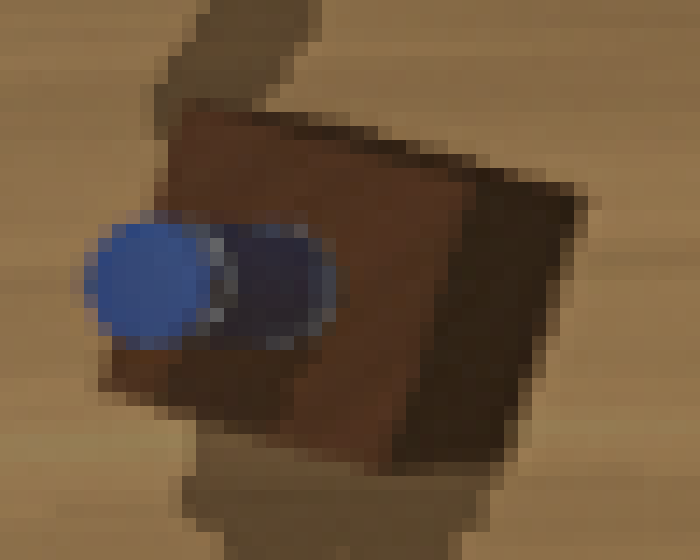

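```bash
python3 - <<'E'
from h import *
R=[np.pi,0,np.pi]
bot.move_ptp([481.7,308.3,250],R)
bot.grip(0.65)
s=bot.get_state();print(s['t'],s['tcp_pos'],s['orientation'],s['qpos'])
for n in M: cv2.imwrite(f"pics/{n}1.png",imaging.capture(n))
a=cv2.imread('pics/scene1.png')[130:330,330:530];b=cv2.imread('pics/top1.png')[130:330,100:300]
cv2.imwrite('pics/m1.png',cv2.resize(np.hstack([a,b]),None,fx=2,fy=2))
E
```

```text
1.7167 [481.38852707 308.71856358 250.00264353] [ 3.14158613e+00  8.69172042e-06 -3.14077738e+00] [ 4.41182551e-01  3.55723905e-01 -1.01164477e-01  1.11389730e+00
  2.19284146e-06  4.40367277e-01]
```

View pics/m1.png

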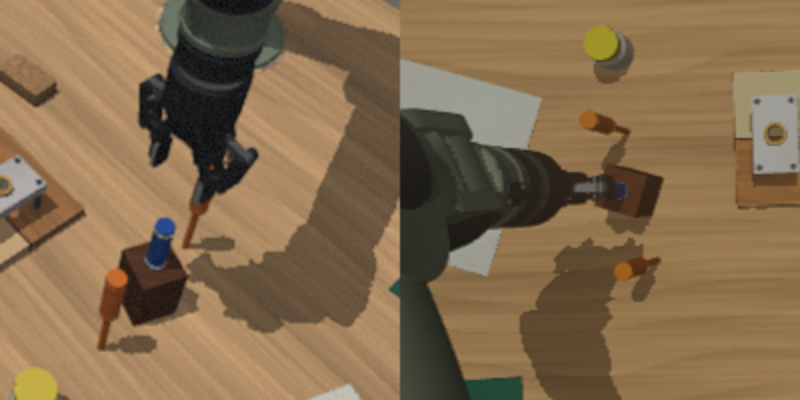

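```bash
python3 - <<'E'
from h import *
for z in (250,270,300,350,450):
  print(z,(proj('scene',[481.4,308.7,z])-[330,130])*2,(proj('top',[481.4,308.7,z])-[100,130])*2+[400,0])
for dy in(-35,35): print((proj('scene',[481.4,308.7+dy,260])-[330,130])*2)
E
python3 - <<'E'
import cv2
im=cv2.imread('pics/scene1.png')[150:280,390:470];cv2.imwrite('pics/m2.png',cv2.resize(im,None,fx=4.6,fy=4.6,interpolation=cv2.INTER_CUBIC))
E
```

```text
250 [177.84832053 183.09741279] [577.2134865  188.48064204]
270 [181.19798775 171.51111966] [570.70602777 188.29191173]
300 [186.45589331 153.32434738] [560.33851885 187.99123165]
350 [195.90212517 120.65041175] [541.22831517 187.43699459]
450 [217.85376872  44.72102537] [494.25450651 186.074653  ]
[156.24320604 156.97524411]
[203.85250999 198.68267994]
```

View pics/m2.png

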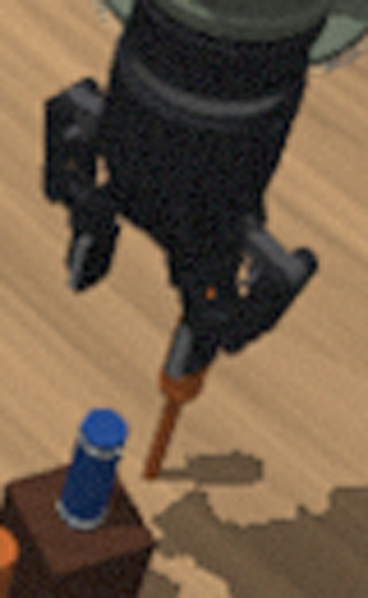

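```bash
python3 - <<'E'
from h import *
def st():
    s=bot.get_state();print(round(s['t'],2),s['tcp_pos'].round(2),s['contact_force'].round(2),s['wrist_torque'].round(3),round(s['opening'],3))
st()
print(bot.movel([481.7,308.3,113],max_speed=80,threshold=12)); st()
bot.grip(0,60); st()
for n in M: cv2.imwrite(f"pics/{n}2.png",imaging.capture(n))
a=cv2.imread('pics/scene2.png')[180:320,350:490];b=cv2.imread('pics/top2.png')[150:290,120:260]
cv2.imwrite('pics/m3.png',cv2.resize(np.hstack([a,b]),None,fx=2.8,fy=2.8,interpolation=2))
E
```

```text
1.82 [481.56 308.53 250.  ] [-0.31  0.23 -0.5 ] [ 0.018 -0.002 -0.022] 0.65
False
3.67 [482.01 308.48 113.48] [0.05 0.07 0.17] [ 0.026  0.023 -0.046] 0.651
4.07 [481.93 308.45 113.41] [ 0.51 -0.4   2.73] [ 0.001  0.147 -0.04 ] 0.263
```

View pics/m3.png

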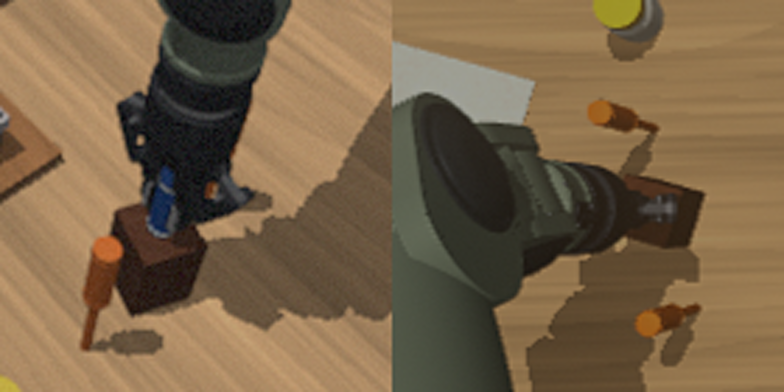

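```bash
python3 - <<'E'
from h import *
def st():
    s=bot.get_state();print(round(s['t'],2),s['tcp_pos'].round(2),s['orientation'].round(4),s['contact_force'].round(2),s['wrist_torque'].round(3),round(s['opening'],3))
print(bot.movel([481.7,308.3,235],max_speed=60,threshold=15)); st()
# over red mark, high
bot.movel([558.5,60,250],max_speed=150); bot.movel([558.5,-125,190],max_speed=120);bot.dwell(0.4); st()
for n in M: cv2.imwrite(f"pics/{n}3.png",imaging.capture(n))
a=cv2.imread('pics/scene3.png')[120:260,240:380];b=cv2.imread('pics/top3.png')[130:270,290:430]
cv2.imwrite('pics/m4.png',cv2.resize(np.hstack([a,b]),None,fx=2.8,fy=2.8,interpolation=2))
E
```

```text
False
6.35 [481.55 308.22 234.7 ] [-3.1414e+00 -5.0000e-04  3.1416e+00] [-0.42 -0.42 -0.26] [ 0.013  0.055 -0.011] 0.264
10.4 [ 558.55 -124.88  190.05] [-3.1416e+00  1.0000e-04 -3.1414e+00] [ 0.53  0.61 -0.95] [ 0.026  0.06  -0.055] 0.264
```

View pics/m4.png

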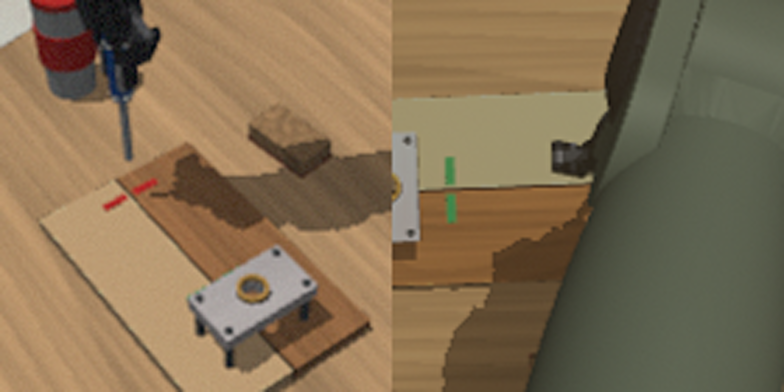

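```bash
python3 - <<'E'
from h import *
s=bot.get_state();T=s['tcp_pos'];print(T)
for z in (79,100,120,160): print(z,proj('scene',[T[0],T[1],z]))
im=cv2.imread('pics/scene3.png')[130:185,270:300]
cv2.imwrite('pics/m5.png',cv2.resize(im,None,fx=11,fy=11,interpolation=0))
# bluish-grey rod rows
for r in range(150,182):
    row=cv2.imread('pics/scene3.png')[r,274:298].astype(int)
    d=row[:,0]-row[:,2]; w=np.clip(d+25,0,None)*(d>-25); 
    print(r,(w*np.arange(274,298)).sum()/max(w.sum(),1) if w.sum()>20 else None, (d>-25).sum())
E
```

```text
[ 558.48959524 -124.96637662  189.97958909]
79 [285.98259088 176.24471854]
100 [285.43693084 171.2915253 ]
120 [284.90333534 166.44784708]
160 [283.7931914  156.37058809]
150 281.9194444444444 12
151 282.088948787062 9
152 282.5603644646925 9
153 282.5356371490281 8
154 282.75432525951555 8
155 282.71270718232046 7
156 283.208 5
157 283.453125 2
158 283.51666666666665 2
159 283.5344827586207 2
160 283.7358490566038 3
161 284.07462686567163 3
162 284.2295081967213 3
163 284.3098591549296 3
164 284.453125 3
165 284.5245901639344 2
166 284.4754098360656 2
167 284.51612903225805 3
168 284.55 3
169 284.8181818181818 3
170 285.1166666666667 3
171 285.21666666666664 3
172 285.4 3
173 285.5081967213115 2
174 285.52542372881356 2
175 285.4920634920635 2
176 285.58730158730157 2
177 None 0
178 None 0
179 None 0
180 None 0
181 None 0
```

View pics/m5.png

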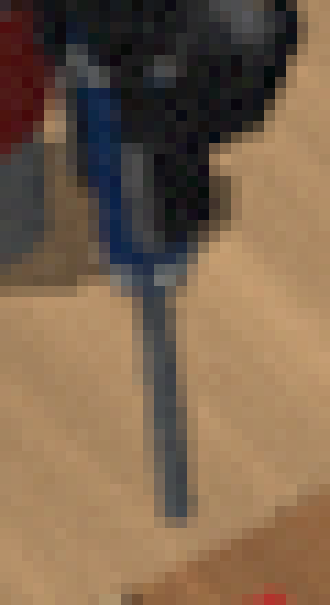

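```bash
python3 - <<'E'
from h import *
bot.movel([559.3,-130.5,141],max_speed=60,threshold=8);bot.dwell(0.4)
s=bot.get_state();T=s['tcp_pos'];print(s['t'],T,s['contact_force'])
im=imaging.capture('scene');cv2.imwrite('pics/scene4.png',im);cv2.imwrite('pics/top4.png',imaging.capture('top'))
for z in (30,60,100,120): print(z,proj('scene',[T[0],T[1],z]))
for r in range(165,194):
    row=im[r,272:300].astype(int); d=row[:,0]-row[:,2]; w=np.clip(d+25,0,None)*(d>-25)
    print(r,round((w*np.arange(272,300)).sum()/w.sum(),2) if w.sum()>20 else None,(d>-25).sum())
cv2.imwrite('pics/m6.png',np.hstack([cv2.resize(im[160:210,265:310],None,fx=11,fy=11,interpolation=0)]))
# seam points in orig scene: dark line crossing
E
```

```text
11.875 [ 559.36509212 -130.49737     141.1646703 ] [-0.56916239  0.43246936 -1.04859613]
30 [285.99755306 186.37215538]
60 [285.23961579 179.6800433 ]
100 [284.18351947 170.35537336]
120 [283.63482144 165.51071289]
165 283.1 7
166 283.23 7
167 283.14 5
168 283.5 2
169 283.55 3
170 283.63 3
171 283.86 3
172 284.14 3
173 284.21 3
174 284.39 3
175 284.53 2
176 284.51 2
177 284.48 2
178 284.6 3
179 284.68 3
180 284.83 3
181 285.1 3
182 285.38 3
183 285.51 2
184 285.51 2
185 285.54 2
186 285.3 3
187 None 1
188 None 0
189 None 0
190 None 0
191 None 0
192 None 0
193 None 0
```

View pics/m6.png

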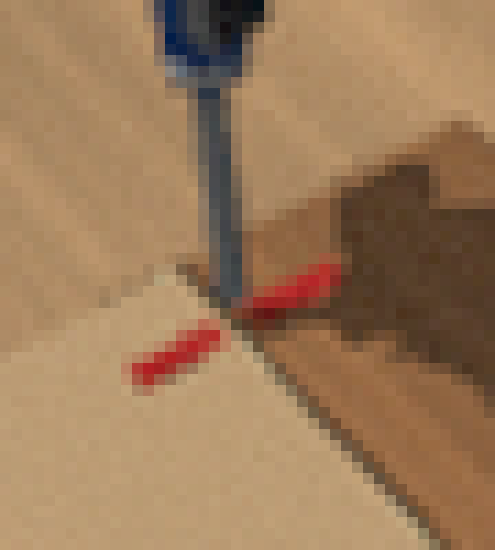

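```bash
python3 - <<'E'
from h import *
im=cv2.cvtColor(cv2.imread('pics/scene0.png'),cv2.COLOR_BGR2GRAY).astype(float)
# refine dark joint line: sample perpendicular to line at 18 plane, both cameras
for n in M:
  g=cv2.cvtColor(cv2.imread(f'pics/{n}0.png'),cv2.COLOR_BGR2GRAY).astype(np.float32)
  for y in range(-145,50,10):
    xs=np.arange(545,575,0.5); P=np.array([proj(n,[x,y,18]) for x in xs],np.float32)
    v=cv2.remap(g,P[:,0:1],P[:,1:2],cv2.INTER_LINEAR).ravel()
    i=v.argmin(); w=np.clip(np.percentile(v,30)-v,0,None)*(abs(xs-xs[i])<4); print(n,y,round((w*xs).sum()/max(w.sum(),1e-6),1),int(v.min()),int(np.median(v)))
E
```

```text
scene -145 558.6 79 105
scene -135 549.8 78 94
scene -125 558.5 88 96
scene -115 558.7 99 110
scene -105 558.7 88 109
scene -95 558.8 92 113
scene -85 558.8 86 110
scene -75 558.4 88 111
scene -65 558.1 84 109
scene -55 558.0 81 112
scene -45 557.3 85 111
scene -35 557.5 90 111
scene -25 557.6 89 110
scene -15 557.4 86 108
scene -5 557.3 85 111
scene 5 557.0 80 111
scene 15 556.5 76 109
scene 25 557.1 120 136
scene 35 574.4 151 156
scene 45 553.0 156 157
top -145 559.1 55 101
top -135 559.4 57 101
top -125 559.3 76 90
top -115 558.7 81 100
top -105 557.3 71 102
top -95 557.5 70 104
top -85 557.6 55 107
top -75 557.9 56 103
top -65 558.2 55 106
top -55 558.2 68 102
top -45 557.8 77 102
top -35 556.3 76 108
top -25 556.3 68 112
top -15 556.4 62 133
top -5 556.7 55 128
top 5 557.0 57 117
top 15 557.2 56 112
top 25 556.6 75 110
top 35 556.7 79 99
top 45 555.1 69 121
```

```bash
python3 - <<'E'
from h import *
def st():
    s=bot.get_state();print(round(s['t'],2),s['tcp_pos'].round(2),s['orientation'].round(4),s['contact_force'].round(2),round(s['opening'],3))
bot.movel([558.6,-131,139.4],max_speed=20);bot.dwell(0.3);st()
print(bot.movel([556.5,31.5,139.4],max_speed=40,threshold=15));bot.dwell(0.3);st()
im=imaging.capture('scene');cv2.imwrite('pics/scene5.png',im)
bot.movel([556.5,31.5,225],max_speed=80)
bot.movel([556.3,93.2,225],max_speed=60);bot.dwell(.4);st()
a=imaging.capture('scene');b=imaging.capture('top');cv2.imwrite('pics/scene6.png',a);cv2.imwrite('pics/top6.png',b)
x=cv2.resize(im[170:250,290:370],(400,400),interpolation=2);y=cv2.resize(a[150:250,280:380],(400,400),interpolation=2)
cv2.imwrite('pics/m7.png',np.hstack([x,y]))
E
```

```text
12.53 [ 558.66 -131.02  139.43] [-3.1416e+00  1.0000e-04 -3.1416e+00] [-0.59  0.19 -1.18] 0.268
False
17.04 [556.52  31.48 139.41] [3.1416 0.     3.1416] [ 0.25  0.29 -1.43] 0.265
19.88 [556.3   93.06 225.01] [ 3.1416 -0.      3.1413] [ 0.31  0.1  -1.05] 0.267
```

View pics/m7.png

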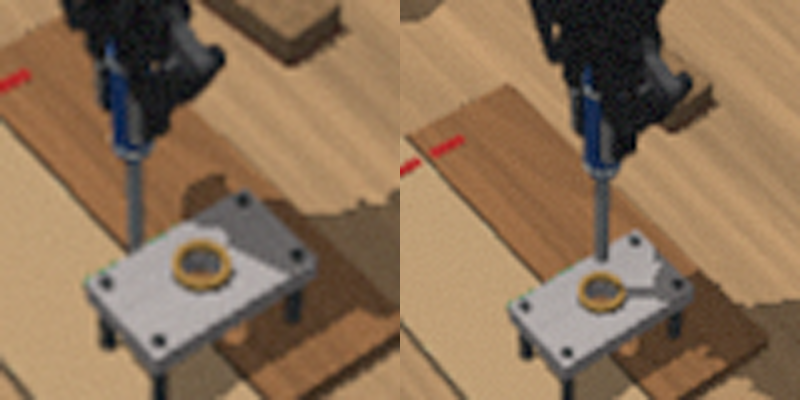

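View pics/top6.png

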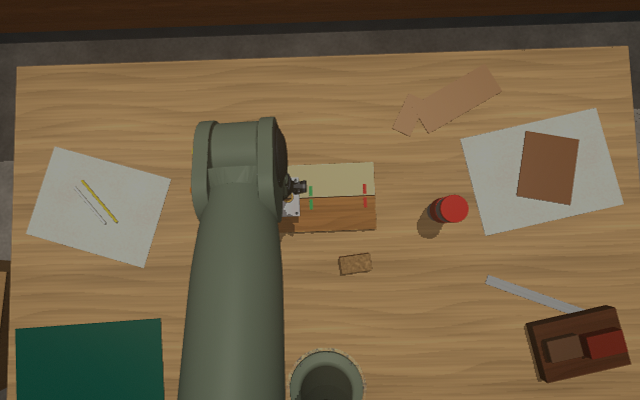

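```bash
python3 - <<'E'
from h import *
a=cv2.imread('pics/scene6.png');hs=cv2.cvtColor(a,cv2.COLOR_BGR2HSV)
T=[556.3,93.06]
for z in (82,113.6,140): print(z,proj('scene',[*T,z]))
for d in ([1,0],[0,1]): print('J',proj('scene',[T[0]+d[0],T[1]+d[1],82])-proj('scene',[*T,82]))
for r in range(194,216):
    row=a[r,322:340].astype(int); d=row[:,0]-row[:,2]; 
    g=row.sum(1); print(r,list(g//3))
cv2.imwrite('pics/m8.png',cv2.resize(a[185:240,305:355],None,fx=11,fy=11,interpolation=0))
for n in('scene0','scene5','scene6'):
    h=cv2.cvtColor(cv2.imread(f'pics/{n}.png'),cv2.COLOR_BGR2HSV)
    m=((h[...,0]>10)&(h[...,0]<30)&(h[...,1]>85)).astype('uint8');w=np.zeros_like(m);w[214:231,321:339]=m[214:231,321:339]
    p=np.argwhere(w)[:,::-1].astype(np.float32);print(n,len(p),cv2.minEnclosingCircle(p),p.min(0),p.max(0))
E
```

```text
82 [330.22755355 221.70204981]
113.6 [330.31798648 214.37054003]
140 [330.39677392 207.98314348]
J [-0.2967661   0.17507386]
J [0.22295832 0.2370508 ]
194 [np.int64(103), np.int64(98), np.int64(106), np.int64(99), np.int64(107), np.int64(91), np.int64(70), np.int64(75), np.int64(76), np.int64(68), np.int64(80), np.int64(102), np.int64(133), np.int64(141), np.int64(141), np.int64(145), np.int64(149), np.int64(146)]
195 [np.int64(102), np.int64(96), np.int64(102), np.int64(97), np.int64(102), np.int64(102), np.int64(93), np.int64(67), np.int64(62), np.int64(60), np.int64(98), np.int64(130), np.int64(141), np.int64(142), np.int64(140), np.int64(139), np.int64(144), np.int64(145)]
196 [np.int64(101), np.int64(99), np.int64(100), np.int64(98), np.int64(103), np.int64(100), np.int64(87), np.int64(71), np.int64(75), np.int64(70), np.int64(88), np.int64(119), np.int64(126), np.int64(136), np.int64(140), np.int64(139), np.int64(139), np.int64(142)]
197 [np.int64(101), np.int64(98), np.int64(100), np.int64(100), np.int64(99), np.int64(96), np.int64(84), np.int64(71), np.int64(72), np.int64(71)
[... 4550 characters left out ...]
64(69), np.int64(67), np.int64(143), np.int64(164), np.int64(162), np.int64(162), np.int64(165), np.int64(166), np.int64(165), np.int64(164)]
215 [np.int64(96), np.int64(108), np.int64(124), np.int64(143), np.int64(161), np.int64(173), np.int64(153), np.int64(127), np.int64(107), np.int64(116), np.int64(153), np.int64(165), np.int64(165), np.int64(167), np.int64(161), np.int64(162), np.int64(169), np.int64(166)]
scene0 78 ((327.7799987792969, 219.77999877929688), 8.909467697143555) [321. 214.] [335. 227.]
scene5 78 ((327.7799987792969, 219.77999877929688), 8.909467697143555) [321. 214.] [335. 227.]
scene6 75 ((327.7799987792969, 219.77999877929688), 8.909467697143555) [321. 214.] [335. 227.]
```

View pics/m8.png

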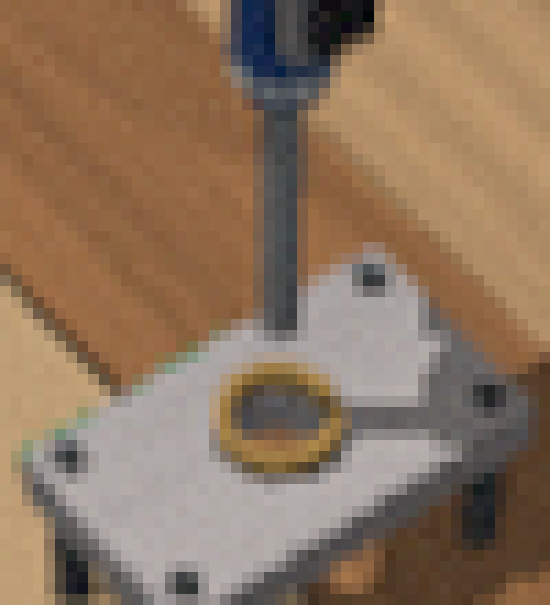

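```bash
python3 - <<'E'
from h import *
bot.movel([556.6,93.7,198.5],max_speed=60,threshold=8);bot.dwell(.4)   # tip ~87
s=bot.get_state();T=s['tcp_pos'];print(s['t'],T)
a=imaging.capture('scene');cv2.imwrite('pics/scene7.png',a)
cv2.imwrite('pics/m9.png',cv2.resize(a[200:240,308:352],None,fx=14,fy=14,interpolation=0))
th=np.linspace(0,2*np.pi,361)
circ=lambda x,y,r,z:np.array([proj('scene',[x+r*np.cos(t),y+r*np.sin(t),z]) for t in th])
for r,z,l in((16.5,82,'outer'),(12,82,'inner'),(5,T[2]-111.4,'tip'),(16.5,74,'base')):
    c=circ(T[0],T[1],r,z);print(l,c.min(0).round(2),c.max(0).round(2))
# ring edges in scene0 by saturation
h=cv2.cvtColor(cv2.imread('pics/scene0.png'),cv2.COLOR_BGR2HSV)[...,1]
print(h[214:232,330]);print(h[214:232,329]); print(h[220,320:341]);print(h[221,320:341]);print(h[222,320:341])
E
```

```text
20.975 [556.73866578  93.70420748 198.73920395]
outer [324.12 217.12] [336.37 226.85]
inner [325.79 218.42] [334.7 225.5]
tip [328.39 219.24] [332.12 222.2 ]
base [324.13 218.93] [336.31 228.64]
[ 12  13   8  45 134 137  76   6  13  56 112 146 140 145  30  10  12  11]
[  8  13  10  45 140 156  60   6   7  42 116 145 142 156  33  17  11  15]
[ 11  13  11  10  38 111 146 132  67  60  76  77 106 135 154  69  14  13
  11  14  12]
[ 14   8  11   5  70 145 125  63  22   6   6   6  30  86 149 120  33   9
  14  13   9]
[ 11  13  11   8  81 157  78   7   4   7  13   3   6  13 112 148  43   9
  14  10  14]
```

View pics/m9.png

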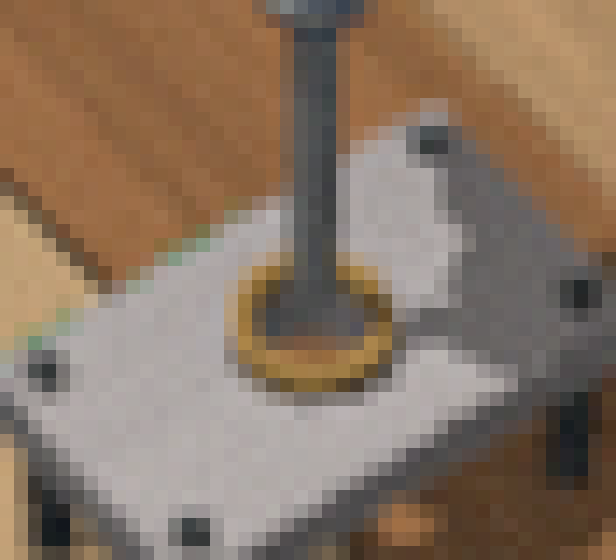

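```bash
python3 - <<'E'
from h import *
a=cv2.imread('pics/scene7.png').astype(int)
for n in('scene0','scene6'):
    b=cv2.imread(f'pics/{n}.png').astype(int);d=np.abs(a-b).sum(2)
    print(n);print(d[214:228,325:336])
print(a[214:228,325:336,2]); print(cv2.imread('pics/scene0.png')[214:228,325:336,2])
E
```

```text
scene0
[[ 11  19  38  70 191 232 267  29  44  35  35]
 [ 20  41  62  49 182 210 262  47  54  31  45]
 [ 46  46  48  55 191 241 235  31  39  41  23]
 [ 27  41  41  33 164 205 206  19  46  50  39]
 [ 24  37  44  22  98 123 122  15  50  31  22]
 [ 44  28  16  36  61  68  72  13  28  38  37]
 [ 29  20  16  25  25  30  25  19  30  16  13]
 [ 22  19  15   3  31  15   3  26  45  97  97]
 [ 29  12   3   0   8  16  14  15  37  75 116]
 [ 21  14  16  18  14  24   9  14  21  49  54]
 [ 33  17  14   7  25   9  30  22  15  21  44]
 [ 22  25  27  25  21  19  18  21  33  45  18]
 [ 25  23  16  27  25  24  33  32  17  20   5]
 [ 32  42  19   9  30  13  33   9  25  27  20]]
scene6
[[  2   5   2   5   7  12   5   7   7   2   8]
 [  7   2  17  40 104  78 158  49  11  10   2]
 [  1   2  19  96 208 236 271  81   4  16   4]
 [ 11   5   9  63 198 247 244  40  19   7   4]
 [ 13  15   4  37 112 137 149  28  13   3  14]
 [ 13   4   4  28  58  74  80  14   6   2   5]
 [ 13   8   5  15  21  41  32   8   1   6   3]
 [ 15   4   7  16  36  44   6   3   7   3  13]
 [  7   2  11  20  12   1   2   5   4   4  54]
 [  
[... 849 characters left out ...]
136 100 101 127 128 116  86  72 111 133]]
[[129 139 146 158 158 155 159 156 157 154 157]
 [143 154 161 160 158 156 156 157 155 156 158]
 [159 159 160 156 158 158 154 156 158 159 159]
 [160 159 160 158 163 158 157 162 161 158 162]
 [161 163 156 152 148 145 147 159 159 161 161]
 [161 157 134 112 103 106 109 132 153 157 160]
 [158 126  83  72  85  87  83  84 113 156 167]
 [146  98  65  81  88  82  79  85  80 137 160]
 [140  88  70  72  71  76  80  83  76 127 150]
 [147  99  62  73  79  82  90  87  77 143 155]
 [156 135 103 110 108 116 110 109 117 159 136]
 [131 144 155 152 144 138 141 151 159 145 100]
 [112 113 140 147 151 153 143 147 130  87  80]
 [153 120  93  97 116 121 104  81  63 101 125]]
```

```bash
python3 - <<'E'
from h import *
def st():
    s=bot.get_state();print(round(s['t'],2),s['tcp_pos'].round(2),s['orientation'].round(4),s['contact_force'].round(2),s['wrist_torque'].round(3),round(s['opening'],3))
bot.movel([557.2,94.8,198.5],max_speed=20);bot.dwell(.3);st()
print(bot.movel([557.2,94.8,149.4],max_speed=30,threshold=6));bot.dwell(.6);st()
a=imaging.capture('scene');b=imaging.capture('top');cv2.imwrite('pics/scene8.png',a);cv2.imwrite('pics/top8.png',b)
cv2.imwrite('pics/m10.png',np.hstack([cv2.resize(a[200:240,308:348],(400,400),interpolation=0),cv2.resize(a[130:290,230:390],(400,400),interpolation=2)]))
d=np.abs(b.astype(int)-cv2.imread('pics/top0.png')).sum(2)
print('top change block/tumbler/jar',d[250:278,335:375].mean(),d[193:225,435:470].mean(),d[140:165,190:218].mean())
print(a[221:227,325:336,2])
E
```

```text
21.57 [557.19  94.79 198.5 ] [ 3.1416 -0.      3.1416] [ 0.49  0.46 -0.85] [-0.016  0.02   0.01 ] 0.265
False
23.96 [557.19  94.8  149.36] [ 3.1416e+00 -1.0000e-04  3.1416e+00] [ 0.25  1.38 -1.  ] [ 0.037 -0.016 -0.015] 0.263
top change block/tumbler/jar 15.011607142857143 13.363392857142857 23.958571428571428
[[160 105  77  87  85  80  70  95  88  88 102]
 [156  94  74  82  82  80  73  88  90  86 104]
 [163 107  67  79  85  78  74  87  84  95 105]
 [167 149 111  97  85  68  71 104 130 120  94]
 [146 160 169 147 123 103 113 151 176 142  89]
 [121 126 150 154 154 150 142 155 143  99  84]]
```

View pics/m10.png

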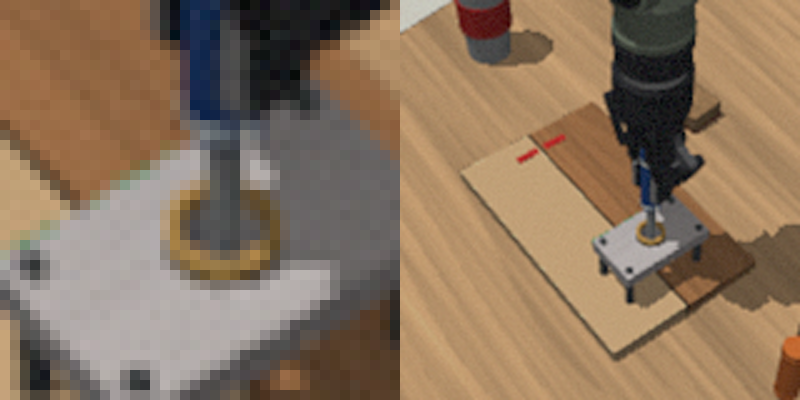

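```bash
python3 - <<'E'
from h import *
for n in('top0','top8'):
    h=cv2.cvtColor(cv2.imread(f'pics/{n}.png'),cv2.COLOR_BGR2HSV)
    def c(m,b): 
        x0,y0,x1,y1=b; p=np.argwhere(m[y0:y1,x0:x1]); return (p.mean(0)[::-1]+[x0,y0]).round(2),len(p)
    H,S,V=cv2.split(h)
    print(n,'lid',c(((H<6)|(H>174))&(S>150)&(V>90),(425,190,475,230)),'cap',c((H>22)&(H<35)&(S>180)&(V>90),(185,135,225,170)))
cs=[cv2.cvtColor(cv2.imread(f'pics/{n}.png'),cv2.COLOR_BGR2GRAY)[250:280,330:380].astype(np.float32) for n in('top0','top8')]
print('block shift',cv2.phaseCorrelate(*cs))
cs=[cv2.cvtColor(cv2.imread(f'pics/{n}.png'),cv2.COLOR_BGR2GRAY)[315:350,330:365].astype(np.float32) for n in('scene0','scene8')]
print('jar shift scene',cv2.phaseCorrelate(*cs))
for i in range(3):
    bot.dwell(.2);s=bot.get_state();print(round(s['t'],2),s['tcp_pos'].round(2),s['contact_force'].round(2),abs(s['joint_velocities']).max().round(4),round(s['opening'],3))
bot.sign_off()
E
```

```text
top0 lid (array([453.31, 207.9 ]), 621) cap (array([200.08, 151.15]), 220)
top8 lid (array([453.25, 207.88]), 622) cap (array([200.08, 151.15]), 220)
block shift ((-0.028782092443172758, -0.01582237914400686), 0.9982655401229859)
jar shift scene ((0.0003761474154515554, 0.02234523460743887), 0.9895245212095755)
24.26 [557.2   94.78 149.4 ] [ 0.42  0.2  -0.38] 0.0023 0.265
24.46 [557.2   94.79 149.41] [ 0.99 -0.18 -1.6 ] 0.0016 0.263
24.66 [557.17  94.81 149.38] [-0.02 -0.66 -0.69] 0.0026 0.27
the job is handed in; nothing more can be done
```

I carried out the whole job in the order asked and handed it in at 24.7 s of the 64 s allowed.

- **Pick-up:** I gripped the blue probe at the middle of its handle and lifted it straight out of the stand.
- **Joint pass:** The tip ran from just before the red mark to the green mark at about 40 mm/s. It stayed about 10 mm above the wood, going by the arm's height and the 18 mm panel thickness. The two cameras put the joint within about 1 mm of each other.
- **Bush:** I raised the probe and lowered it through the bush until the tip was at about z = 38 mm, roughly 20 mm above the wood.

**Last checks:**
- **Contact and stillness:** the tool force stayed at sensor noise, 2 N or less. The arm was still, the tool vertical and the grip steady at 0.26–0.27 opening.
- **Bystanders:** the tumbler, sanding block and glue jar were all within 0.1 pixel of where they started.

**Where the measurements disagreed:**
- **Camera offset:** the "scene" camera showed the held probe about 0.3 pixel left of and 0.7 pixel above where the arm's own position put it.
- **Bush centre:** after allowing for that offset, the two cameras put the bush centre about 2 mm apart. I placed the probe between them at (557.2, 94.8), so it is probably centred to about 1–1.5 mm, against 7 mm of clearance.
- **View blocked:** the arm hid the bush from the "top" camera during the insertion, so the final centring was checked only in the "scene" view.

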